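# Complete the colour wheel on the palette

### The job

Complete the colour wheel on the round white palette: stand the orange, green and violet paint pots upright in the three empty wells, each between the two colours it is mixed from - orange between red and yellow, green between yellow and blue, violet between blue and red. Only when all three are in, stand the empty steel rinsing cup upright in the large well in the middle of the palette. Leave the red, yellow, blue and black pots where they are, set everything down rather than letting it fall, and tip nothing over.

Things in the scene. Friction and masses are not known exactly. Their poses are not given: they have to be found in the camera images.
- palette: round white palette, 250 mm across, fixed; origin: centre of its underside, z up. Six wells 60 mm wide inside, centres 88 mm from the origin, at 0, 60, 120.. degrees from its x axis towards its y: those at 0, 120, 240 hold red, yellow, blue pots, those at 60, 180, 300 are empty; a larger well (80 mm) at the centre. Grey well floors 10 mm above the table; rims 3 mm wide, 3 mm higher
- red_pot: pot of solid watercolour: upright white cylinder 40 mm across and 40 mm high, with red paint on top and a band of the same colour round its side; origin at the centre of its underside, z up; loose, at the start already in one of the palette's wells at 0, 120 or 240 degrees (which one varies); it stays there
- yellow_pot: pot of solid watercolour: upright white cylinder 40 mm across and 40 mm high, with yellow paint on top and a band of the same colour round its side; origin at the centre of its underside, z up; loose, at the start already in one of the palette's wells at 0, 120 or 240 degrees (which one varies); it stays there
- blue_pot: pot of solid watercolour: upright white cylinder 40 mm across and 40 mm high, with blue paint on top and a band of the same colour round its side; origin at the centre of its underside, z up; loose, at the start already in one of the palette's wells at 0, 120 or 240 degrees (which one varies); it stays there
- orange_pot: pot of solid watercolour: upright white cylinder 40 mm across and 40 mm high, with orange paint on top and a band of the same colour round its side; origin at the centre of its underside, z up; loose, about 60 g, at the start standing on the watercolour block (top 12 mm above the table), one of the pots to be placed
- green_pot: pot of solid watercolour: upright white cylinder 40 mm across and 40 mm high, with green paint on top and a band of the same colour round its side; origin at the centre of its underside, z up; loose, about 60 g, at the start standing on the watercolour block (top 12 mm above the table), one of the pots to be placed
- violet_pot: pot of solid watercolour: upright white cylinder 40 mm across and 40 mm high, with violet paint on top and a band of the same colour round its side; origin at the centre of its underside, z up; loose, about 60 g, at the start standing on the watercolour block (top 12 mm above the table), one of the pots to be placed
- cup: empty open rinsing cup of bare steel, straight round wall, 56 mm outside diameter, 55 mm high, wall 3 mm, about 120 g; loose, at the start standing on the watercolour block (12 mm thick); origin at the centre of its underside, z up
- black_pot: pot of solid watercolour: upright white cylinder 40 mm across and 40 mm high, with black paint on top and a band of the same colour round its side; origin at the centre of its underside, z up; loose, standing on the watercolour block among the others; it is not needed and stays where it is

How it is judged:
By the outcome, as a careful person would: the job done as asked, in the order asked, and still so for the second after the job is handed in, with the robot touching nothing.
It also fails if it takes over 120 s, if anything falls off the work surface, if the arm or the gripper's body presses on something with over 40 N, if the wrist force passes 120 N, or if a joint passes its speed limit or range.

### The arm

A 6-joint arm with a two-finger parallel gripper is mounted at the origin on the work surface. World frame = base frame: x ahead of the robot, y to its left, z up, the work surface at z = 0. Lengths are in mm, angles in rad, forces in N, time in s.
With the tool pointing down it reaches from about 400 to 925 mm from the base axis. Payload 12.5 kg.
Tool frame: the origin (TCP) lies midway between the tips of the shut fingers; the grasp point (between the pads) lies 19 mm behind it; z points along the fingers, y is the line along which they close (so a half turn about z gives the same grasp; the last joint's range is limited). The gripper opens to 95 mm and grips with 3 to 60 N. Pads are 20 mm wide; open, the fingers measure 119 mm over their backs; the gripper's body (75 mm by 180 mm) begins 59 mm behind the grasp point.
Start: joints at [-1.374, 0.491, 1.559, -0, 1.092, -0.106], TCP at [186.395, -596.58, 183.861] pointing down, gripper open.
Joint ranges: [-3.1, 3.1], [-0.84, 2.19], [0.05, 2.79], [-1.13, 4.28], [0.06, 2.93], [-2.69, 2.69]. Speed limits (rad/s): [2.22, 2.22, 2.79, 3.14, 3.14, 3.14].

### API

Orientations are given as [roll, pitch, yaw] about the fixed x, y, z axes, in that order (R = Rz(yaw) Ry(pitch) Rx(roll)).
In Python, from cell import * gives the robot as it stands. The module is installed in compiled form; this text tells all that it offers.
- The arm moves only by the tool arm_command, never from a script. Its arguments are lists of equal length, an entry for each row: "delta_pos": the shift along the world's x, y, z in units of 250 mm (1.0 is 250 mm), a list of three; "delta_rot": the turn, a rotation vector about the world's x, y, z in units of 90 degrees (1.0 is 90 degrees), a list of three; "claw": the closure, from 0 (fully open) to 1 (shut). In form: {"delta_pos": [[tx, ty, tz], ...], "delta_rot": [[wx, wy, wz], ...], "claw": [claw, ...]}. A call has exactly 5 rows; each row is the pose to reach, as a shift and turn from the pose commanded when the call began; what a row does not reach only later rows make up. A row lasts 1/12 s, in which the tool goes at most 41.7 mm and 7.16 degrees, less where a joint would pass 70% of its speed; a pose out of reach is approached as far as the arm can. A call with a number of a shift or a turn outside -1 to 1 is refused whole. A call with a gripper value outside its range is refused whole. The fingers move at their own pace and stop on an object; the grip force is fixed at half the most. Time passes only in rows, so rows that repeat a pose let the fingers close, or fill a call up. It gives the time, the measured TCP pose, the force, the opening and the grip force at its end, in the units of the state.
- state(): the state, without advancing time (a new reading comes with each control period).
- read_camera(name): name is "scene" or "top"; returns the picture (420x560x3 uint8, red, green, blue); there is no depth.
- calibration(name): a dict with "camera_matrix" (3x3 intrinsics, pixels), "k1" (the pictures are not rectified: a ray, as slopes to the right and down, at radius r is drawn at 1 + k1 r^2 times it, then the intrinsics apply), "T" (4x4, takes a point from camera to world coordinates). Camera axes: x right, y down, z forward; pixel columns grow to the right and rows downward; lengths in mm; the calibration is good to about 2 mm. A picture is of the moment at which its call begins. calibration takes no time and is no camera call.
- job_done(): hands the job in; it is judged then, once.
The state is a dict: "t": time; "joints": joint angles; "qvel": joint speeds; "tau": joint torques, N m; "eef_pos": TCP position; "tcp_rot": TCP orientation; "ft_force": force on the tool from outside, world axes, zero at the start; "moment": the same for the moment, N m; "opening": opening from 0.0 (shut) to 1.0 (fully open); "grip_force": force on a finger pad.
Only numpy, scipy, OpenCV 4.12 (cv2) and the standard library are available. Lean on these libraries where they do the work, as an engineer would, in place of code of your own. Each camera call takes 0.05 s, during which the arm holds its last target. There are 200 camera calls.

## Working session

There is one attempt and no reset: what is moved stays moved. The work goes in short steps, Python scripts to look and compute and a tool call to move; the robot and the scene stay as the last step left them, time stands still between calls to the robot, and variables do not carry over. Pictures are saved under pics/ and viewed, at most 14 in all, crops included, and the job is handed in when it is done.

Besides the shell and the picture viewer there is one more tool, called after "Request:" as name(argument=value, ...) on one line, values as JSON. arm_command: Moves the arm, as the interface text tells. Shifts and turns lie within -1 to 1; 1 stands for 250 mm of shift or 90 degrees of turn. Its arguments: {"type":"object","properties":{"delta_pos":{"type":"array"},"delta_rot":{"type":"array"},"claw":{"type":"array"}},"required":["delta_pos","delta_rot","claw"]}

```bash
mkdir -p pics; python3 - <<'E'
from cell import *
import cv2
for n in("scene","top"):
    cv2.imwrite(f"pics/{n}0.png",read_camera(n)[:,:,::-1]); print(n,calibration(n))
print(state())
E
```

```text
scene {'camera_matrix': array([[402.35395612,   0.        , 270.60221573],
       [  0.        , 402.35395612, 207.65920284],
       [  0.        ,   0.        ,   1.        ]]), 'k1': -0.08230611529578463, 'T': array([[ 8.10188192e-01,  5.03590025e-01, -2.99986967e-01,
         7.94521282e+02],
       [ 5.86168189e-01, -6.97265270e-01,  4.12586958e-01,
        -3.27762072e+02],
       [-1.39581689e-03, -5.10115898e-01, -8.60104542e-01,
         7.64499575e+02],
       [ 0.00000000e+00,  0.00000000e+00,  0.00000000e+00,
         1.00000000e+00]])}
top {'camera_matrix': array([[450.21241596,   0.        , 274.77576668],
       [  0.        , 450.21241596, 203.6383376 ],
       [  0.        ,   0.        ,   1.        ]]), 'k1': -0.020583470009583545, 'T': array([[-2.70323465e-02, -9.84741717e-01,  1.71909871e-01,
         3.68070038e+02],
       [-9.99075164e-01,  3.23671542e-02,  2.83051867e-02,
        -3.08126468e+00],
       [-3.34375314e-02, -1.70985727e-01, -9.84705952e-01,
         9.06991023e+02],
       [ 0.00000000e+00,  0.00000000e+00,  0.00000000e+00,
         1.00000000e+00]])}
{'t': 0.1, 'joints': array([-1.37359619e+00,  4.91503006e-01,  1.55937543e+00,  1.38947275e-05,
        1.09167843e+00, -1.05588480e-01]), 'qvel': array([-4.39518082e-04, -5.64340566e-04, -2.07574646e-03, -3.04467330e-05,
       -4.61886666e-05, -1.14558389e-03]), 'tau': array([ 2.32352380e-03, -6.13622046e+01, -2.58606702e+01,  6.93324837e-02,
        4.70039563e-02, -4.96887856e-05]), 'eef_pos': array([ 186.35098019, -596.32956843,  183.32238147]), 'tcp_rot': array([-3.14063511e+00, -1.13875840e-04,  3.02782154e-01]), 'ft_force': array([ 0.51784165, -0.3301354 ,  0.00063101]), 'moment': array([-0.00662421,  0.00088055, -0.0095343 ]), 'grip_force': 0.0, 'opening': 1.0023255409715786}
```

View pics/scene0.png

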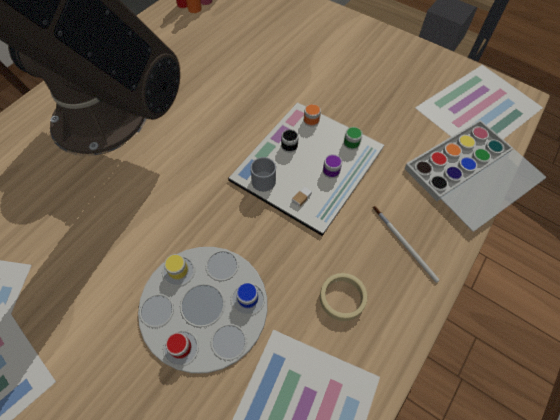

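View pics/top0.png

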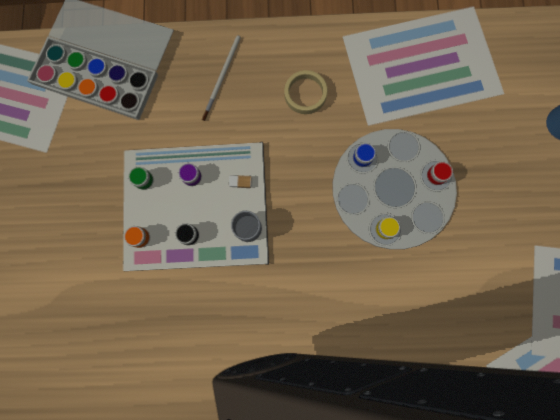

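The top view shows the loose pots green (140,177), violet (190,174), orange (136,237), black (187,234) and the cup (246,226). On the palette, blue is at (365,155), red (441,174), yellow (389,228). The empty wells are violet's (403,147), green's (353,199) and orange's (428,217). I'll zoom in on details.

```bash
python3 - <<'E'
import cv2,numpy as np
t=cv2.imread("pics/top0.png");s=cv2.imread("pics/scene0.png")
a=cv2.resize(t[140:270,110:280],None,fx=2.35,fy=2.35,interpolation=cv2.INTER_CUBIC)
b=cv2.resize(s[90:230,225:390],None,fx=2.35,fy=2.35,interpolation=cv2.INTER_CUBIC)
c=cv2.resize(s[240:375,130:280],None,fx=2,fy=2); 
im=np.zeros((600,800,3),np.uint8);im[:a.shape[0],:a.shape[1]]=a;im[:b.shape[0],400:400+b.shape[1]]=b;im[330:600,400:700]=c
d=cv2.resize(t[120:255,325:465],None,fx=2,fy=2);im[310:580,:280]=d
cv2.imwrite("pics/zoom.png",im)
E
```

```text
(no output)
```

View pics/zoom.png

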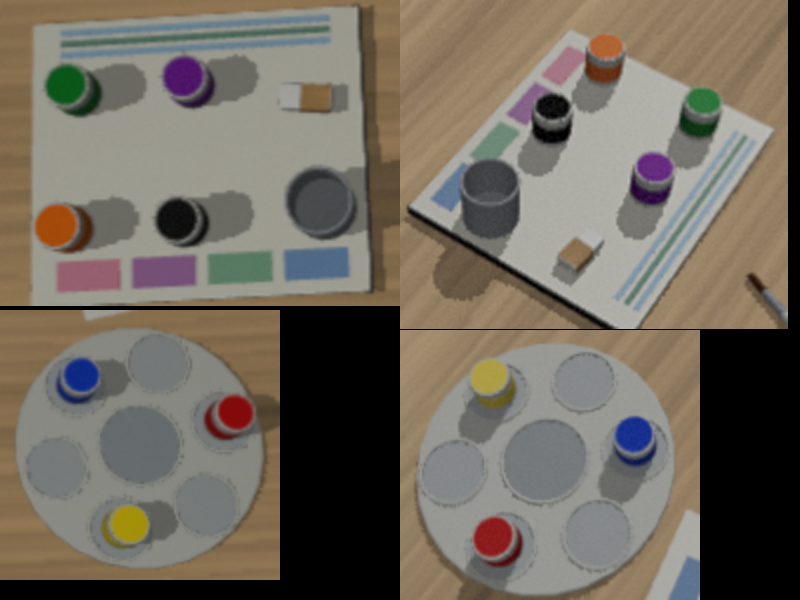

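```bash
cat > h.py <<'E'
import cv2,numpy as np
from scipy.optimize import least_squares
from cell import *
def ray(n,uv):
    c=calibration(n);K=c["camera_matrix"];k=c["k1"]
    d=(np.array(uv)-K[:2,2])/[K[0,0],K[1,1]];r=np.linalg.norm(d);s=r
    for _ in range(30): s=r/(1+k*s*s)
    v=c["T"][:3,:3]@np.r_[d*s/r,1];return c["T"][:3,3],v/np.linalg.norm(v)
def plane(n,uv,z):
    o,v=ray(n,uv);return o+v*(z-o[2])/v[2]
def tri(a,b,na="top",nb="scene"):
    o,v=ray(na,a);p,w=ray(nb,b)
    s=np.linalg.lstsq(np.c_[v,-w],p-o,rcond=None)[0]
    A,B=o+s[0]*v,p+s[1]*w;return (A+B)/2,np.linalg.norm(A-B)
HUE=dict(red=(0,5),orange=(6,18),yellow=(22,35),green=(50,75),blue=(108,125),violet=(133,155))
def paint(im,col,seed,R=22):
    """centre of the bright top paint disc near seed"""
    x,y=map(int,seed);x0,y0=max(x-R,0),max(y-R,0);c=cv2.GaussianBlur(im[y0:y+R,x0:x+R],(3,3),0)
    h=cv2.cvtColor(cv2.resize(c,None,fx=4,fy=4,interpolation=cv2.INTER_CUBIC),cv2.COLOR_BGR2HSV)
    lo,hi=HUE[col];H=h[:,:,0].astype(int);H=np.where((col=="red")&(H>170),H-180,H)
    m=(H>=lo-6)&(H<=hi+6)&(h[:,:,1]>130)
    v=h[:,:,2][m];t,_=cv2.threshold(v,0,255,cv2.THRESH_OTSU)
    m=(m&(h[:,:,2]>t)).astype(np.uint8);m=cv2.morphologyEx(m,cv2.MORPH_OPEN,np.ones((7,7)))
    _,l,s,ce=cv2.connectedComponentsWithStats(m);i=1+s[1:,4].argmax()
    q=np.argwhere(l==i)[:,::-1].astype(np.int32)
    e=cv2.fitEllipse(cv2.convexHull(q))
    return (np.array(e[0])-1.5)/4+[x0,y0],np.array(e[1])/4
E
cat > m.py <<'E'
from h import *
t=cv2.imread("pics/top0.png");s=cv2.imread("pics/scene0.png")
S=dict(green=((140,177),(354,137)),violet=((190,174),(333,165)),orange=((136,237),(312,114)),red=((441,174),(178,344)),yellow=((389,228),(175,266)),blue=((365,155),(247,294)))
for k,(a,b) in S.items():
    A,ra=paint(t,k,a);B,rb=paint(s,k,b);P,g=tri(A,B);print(k,A.round(1),ra.round(1),B.round(1),rb.round(1),P.round(1),round(g,1))
def dark(im,seed,R,n):
    x,y=seed;c=cv2.resize(cv2.GaussianBlur(im[y-R:y+R,x-R:x+R],(3,3),0),None,fx=4,fy=4,interpolation=cv2.INTER_CUBIC)
    g=cv2.cvtColor(c,cv2.COLOR_BGR2GRAY)
    th,m=cv2.threshold(g,0,255,cv2.THRESH_OTSU+cv2.THRESH_BINARY_INV);m=cv2.morphologyEx(m,cv2.MORPH_OPEN,np.ones((5,5)))
    _,l=cv2.connectedComponents(m);i=l[R*4,R*4]
    q=cv2.convexHull(np.argwhere((l==i)&(m>0))[:,::-1].astype(np.int32));e=cv2.fitEllipse(q)
    cv2.imwrite(f"pics/m_{n}.png",m)
    return (np.array(e[0])-1.5)/4+[x-R,y-R],np.array(e[1])/4
W=dict(mid=((395,188),(202,306),24),wv=((403,147),(228,342),18),wg=((353,199),(222,266),18),wo=((428,217),(157,311),18))
for k,(a,b,R) in W.items():
    A,ra=dark(t,a,R,k+"t");B,rb=dark(s,b,R,k+"s");P,g=tri(A,B);print(k,A.round(1),ra.round(1),B.round(1),rb.round(1),P.round(1),round(g,1),plane("top",A,10).round(1),plane("scene",B,10).round(1))
a,r=dark(t,(246,226),20,"cupt");b,r2=dark(s,(263,174),22,"cups");print("cup",a,r,b,r2)
E
python3 m.py; python3 -c "
import cv2,numpy as np
o=np.zeros((400,800),np.uint8)
for j,k in enumerate(['mid','wv','wg','wo']):
  for i,c in enumerate('ts'):
    m=cv2.imread(f'pics/m_{k}{c}.png',0);o[i*200:i*200+m.shape[0],j*200:j*200+m.shape[1]]=m
cv2.imwrite('pics/masks.png',o)"
```

```text
green [137.5 175.6] [15. 16.] [353.7 132.3] [ 8.5 11.9] [583.  291.6  52.4] 2.1
violet [187.6 172.1] [15.2 15.9] [332.8 160.8] [10.3 13.5] [586.6 192.   51.9] 1.8
orange [133.4 235.5] [17.1 18.2] [312.3 109. ] [10.  13.4] [464.7 296.8  52.7] 2.6
red [442.5 170.7] [16.5 17.9] [176. 343.] [17.8 19.8] [ 572.1 -304.3   50.8] 1.7
yellow [389.4 226.5] [17.8 18.5] [173.9 262.7] [14.7 16.8] [ 466.7 -194.3   51. ] 1.7
blue [365.3 152.2] [16.1 17. ] [246.5 291.7] [16.9 17.9] [ 614.6 -158.    50.9] 1.8
mid [394.5 187. ] [38.8 41.9] [202.5 304.8] [41.8 42.8] [ 551.6 -219.1    9.9] 2.7 [ 550.7 -220.2   10. ] [ 552.4 -218.1   10. ]
wv [404.5 145.5] [31.8 49.2] [237.3 341.3] [37.4 56.6] [ 643.1 -239.9    9. ] 18.5 [ 637.  -246.9   10. ] [ 649.1 -232.9   10. ]
wg [353.8 198.6] [32.  34.3] [221.3 266.2] [31.3 33.8] [ 530.4 -135.9    9.8] 2.6 [ 529.6 -136.9   10. ] [ 531.3 -134.9   10. ]
wo [427.7 221. ] [38.4 40.6] [157.6 310.2] [31.9 45.5] [ 483.2 -280.2    0.7] 8.6 [ 479.6 -281.    10. ] [ 489.7 -277.5   10. ]
cup [251.98659515 224.65672112] [33.39714432 42.90094757] [262.62267685 174.64285278] [27.65367317 36.06256104]
```

View pics/masks.png

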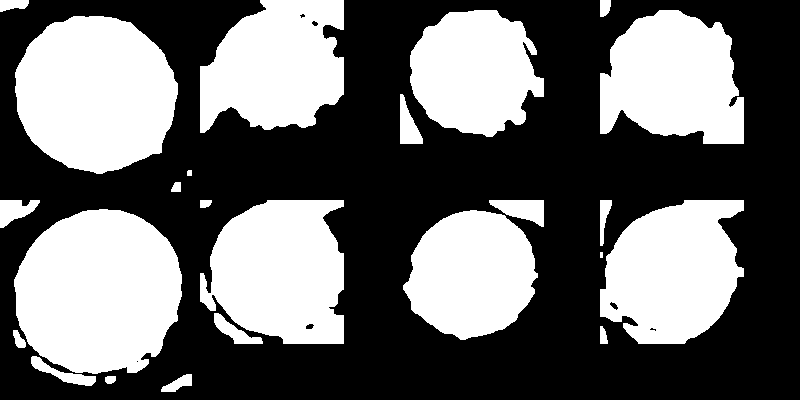

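The mask picture shows the centre and green wells clean, and the other two merging with the outside. The palette pose is still well fixed: centre about (551,-219), with yellow, blue and red at 164°, 44° and -76°. Heights are pot tops 52 and well floor 10. I'll move to violet first.

Request:
arm_command(delta_pos=[[0.36, 0.71, 0], [0.36, 0.71, 0], [0.36, 0.71, 0], [0.36, 0.71, 0], [0.36, 0.71, 0]], delta_rot=[[0, 0, 0], [0, 0, 0], [0, 0, 0], [0, 0, 0], [0, 0, 0]], claw=[0.2, 0.2, 0.2, 0.2, 0.2])

```text
t: 0.52
eef_pos: [276.9, -416.3, 183.6]
tcp_rot: [-3.141, -0.0, 0.303]
ft_force: [1.3, -0.4, 0.5]
opening: 0.804
grip_force: 0.0
```

```bash
cat > c.py <<'E'
from h import *
t=cv2.imread("pics/top0.png");s=cv2.imread("pics/scene0.png")
for n,im,(x,y),R in(("top",t,(246,226),24),("scene",s,(263,174),24)):
    c=cv2.resize(cv2.GaussianBlur(im[y-R:y+R,x-R:x+R],(5,5),0),None,fx=4,fy=4,interpolation=cv2.INTER_CUBIC).astype(int)
    m=((c[:,:,0]-c[:,:,2]>-4)&(c.max(2)<115)).astype(np.uint8)*255
    m=cv2.morphologyEx(m,cv2.MORPH_OPEN,np.ones((9,9)));cs,_=cv2.findContours(m,0,2);k=max(cs,key=cv2.contourArea)
    q=k[:,0].astype(np.float32)/4+[x-R-.4,y-R-.4]
    print(n,q.min(0),q.max(0))
    cv2.imwrite(f"pics/cup_{n}.png",np.hstack([cv2.drawContours(c.astype(np.uint8),[k],-1,(0,0,255),1)]))
    if n=="top": e=cv2.fitEllipse(cv2.convexHull(q.astype(np.float32)));print(e,plane(n,e[0],67))
    else:
        up=q[q[:,1]<170].astype(np.float32); e=cv2.fitEllipse(up);print(e,plane(n,e[0],67))
a=cv2.imread("pics/cup_top.png");b=cv2.imread("pics/cup_scene.png");cv2.imwrite("pics/cup.png",cv2.resize(np.hstack([a,b]),None,fx=2,fy=2))
E
python3 c.py
```

```text
top [231.1 210.6] [261.1  240.85]
((246.24945068359375, 225.79087829589844), (29.28006362915039, 31.806673049926758), 135.06190490722656) [474.16018844  75.92499641  67.        ]
scene [250.35 156.85] [275.1  191.35]
((262.8487243652344, 168.82508850097656), (23.556766510009766, 24.993017196655273), 97.6596908569336) [481.16731206  75.38402012  67.        ]
```

View pics/cup.png

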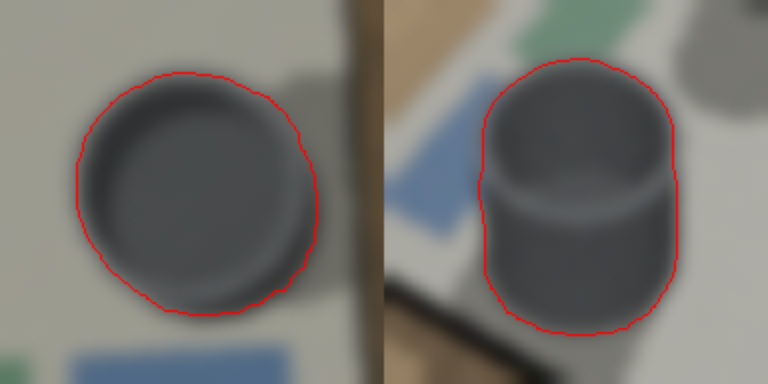

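The crop shows the cup rim in both views: rim centres about (245.8,225.4) in top and (263,167.5) in scene.

```bash
python3 -c "
from h import *
print(tri((245.8,225.4),(263,167.5)),plane('top',(245.8,225.4),67),plane('scene',(263,167.5),67))"
```

```text
(array([476.68093431,  78.63971597,  63.6457927 ]), np.float64(4.046961654950747)) [474.927417    76.76138823  67.        ] [479.34434437  78.39671326  67.        ]
```

Request:
arm_command(delta_pos=[[0.36, 0.71, 0], [0.36, 0.71, 0], [0.36, 0.71, 0], [0.36, 0.71, 0], [0.36, 0.71, 0]], delta_rot=[[0, 0, 0], [0, 0, 0], [0, 0, 0], [0, 0, 0], [0, 0, 0]], claw=[0.2, 0.2, 0.2, 0.2, 0.2])

```text
t: 0.93
eef_pos: [366.8, -239.0, 183.8]
tcp_rot: [-3.141, 0.0, 0.303]
ft_force: [1.1, -1.0, 0.1]
opening: 0.8
grip_force: 0.0
```

Request:
arm_command(delta_pos=[[0.36, 0.71, 0], [0.36, 0.71, 0], [0.36, 0.71, 0], [0.36, 0.71, 0], [0.36, 0.71, 0]], delta_rot=[[0, 0, 0], [0, 0, 0], [0, 0, 0], [0, 0, 0], [0, 0, 0]], claw=[0.2, 0.2, 0.2, 0.2, 0.2])

```text
t: 1.35
eef_pos: [457.0, -61.4, 183.9]
tcp_rot: [-3.142, -0.0, 0.304]
ft_force: [0.7, -0.8, 0.1]
opening: 0.797
grip_force: 0.0
```

Request:
arm_command(delta_pos=[[0.36, 0.71, -0.2], [0.36, 0.71, -0.2], [0.36, 0.71, -0.2], [0.36, 0.71, -0.2], [0.36, 0.71, -0.2]], delta_rot=[[0, 0, 0], [0, 0, 0], [0, 0, 0], [0, 0, 0], [0, 0, 0]], claw=[0.2, 0.2, 0.2, 0.2, 0.2])

```text
t: 1.77
eef_pos: [546.8, 115.8, 133.0]
tcp_rot: [-3.142, 0.0, 0.303]
ft_force: [0.8, -0.9, 0.6]
opening: 0.796
grip_force: 0.0
```

Request:
arm_command(delta_pos=[[0.16, 0.315, 0], [0.16, 0.315, 0], [0.16, 0.315, 0], [0.16, 0.315, -0.1], [0.16, 0.315, -0.2]], delta_rot=[[0, 0, 0], [0, 0, 0], [0, 0, 0], [0, 0, 0], [0, 0, 0]], claw=[0.2, 0.2, 0.2, 0.2, 0.2])

```text
t: 2.18
eef_pos: [586.9, 193.2, 83.7]
tcp_rot: [3.141, -0.002, 0.305]
ft_force: [0.5, 0.4, -0.7]
opening: 0.794
grip_force: 0.0
```

Request:
arm_command(delta_pos=[[0, 0, -0.08], [0, 0, -0.16], [0, 0, -0.22], [0, 0, -0.256], [0, 0, -0.256]], delta_rot=[[0, 0, 0], [0, 0, 0], [0, 0, 0], [0, 0, 0], [0, 0, 0]], claw=[0.2, 0.2, 0.2, 0.2, 0.2])

```text
t: 2.6
eef_pos: [585.4, 191.8, 18.0]
tcp_rot: [-3.141, 0.003, 0.303]
ft_force: [0.1, 0.3, -0.4]
opening: 0.8
grip_force: 0.0
```

Request:
arm_command(delta_pos=[[0, 0, 0], [0, 0, 0], [0, 0, 0], [0, 0, 0], [0, 0, 0]], delta_rot=[[0, 0, 0], [0, 0, 0], [0, 0, 0], [0, 0, 0], [0, 0, 0]], claw=[0.7, 0.7, 0.7, 0.7, 0.7])

```text
t: 3.02
eef_pos: [586.7, 192.2, 20.6]
tcp_rot: [3.141, -0.001, 0.303]
ft_force: [0.4, 0.2, 0.4]
opening: 0.508
grip_force: 0.0
```

Request:
arm_command(delta_pos=[[0, 0, 0], [0, 0, 0], [0, 0, 0], [0, 0, 0], [0, 0, 0]], delta_rot=[[0, 0, 0], [0, 0, 0], [0, 0, 0], [0, 0, 0], [0, 0, 0]], claw=[0.8, 0.8, 0.8, 0.8, 0.8])

```text
t: 3.43
eef_pos: [587.0, 194.4, 22.2]
tcp_rot: [-3.139, -0.004, 0.302]
ft_force: [-6.4, 15.1, 22.1]
opening: 0.21
grip_force: 10.8
```

Request:
arm_command(delta_pos=[[0, 0, 0.08], [0, 0, 0.2], [0, 0, 0.32], [0, 0, 0.4], [0, 0, 0.4]], delta_rot=[[0, 0, 0], [0, 0, 0], [0, 0, 0], [0, 0, 0], [0, 0, 0]], claw=[0.8, 0.8, 0.8, 0.8, 0.8])

```text
t: 3.85
eef_pos: [588.2, 192.7, 124.3]
tcp_rot: [3.141, -0.007, 0.303]
ft_force: [-0.8, 0.0, -0.1]
opening: 0.199
grip_force: 0.0
```

```bash
python3 - <<'E'
from cell import *
import cv2,numpy as np
s=read_camera("scene");t=read_camera("top")
im=np.hstack([cv2.resize(s[60:260,200:400],(400,400)),cv2.resize(t[120:320,90:290],(400,400))])
cv2.imwrite("pics/v1.png",im[:,:,::-1])
E
```

```text
(no output)
```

View pics/v1.png

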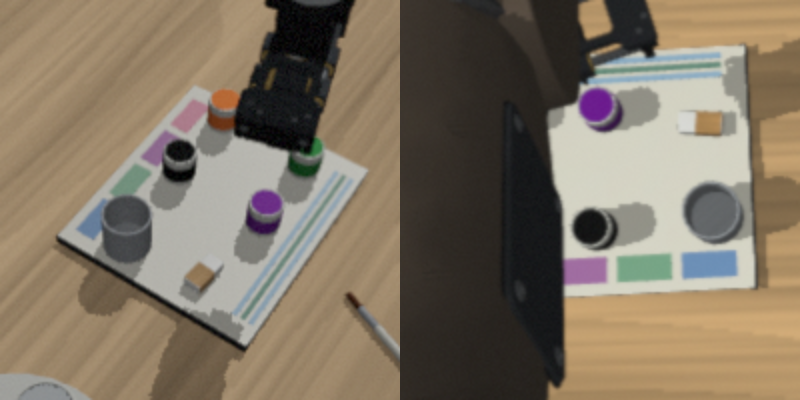

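The picture shows the violet pot still standing on the block at about top (189,174) and the gripper empty. I'll check the geometry.

```bash
python3 - <<'E'
from h import *
s=read_camera("scene")[:,:,::-1].copy();t=read_camera("top")[:,:,::-1].copy()
a,_=paint(t,"violet",(190,174));b,_=paint(s,"violet",(333,165));print(a,_,b,tri(a,b))
b2,_=paint(s,"orange",(312,114));b3,_=paint(s,"green",(353,135));print(b2,b3)
st=state();print(st["eef_pos"],st["joints"],st["tcp_rot"])
def proj(n,P):
    c=calibration(n);p=np.linalg.inv(c["T"])@np.r_[P,1];d=p[:2]/p[2];d=d*(1+c["k1"]*(d@d));return c["camera_matrix"][:2,:2]@d+c["camera_matrix"][:2,2]
for n,im in(("scene",s),("top",t)):
    u=proj(n,st["eef_pos"]);print(n,u);cv2.circle(im,tuple(map(int,u)),2,(0,0,255),-1)
    x,y=map(int,u);cv2.imwrite(f"pics/e_{n}.png",cv2.resize(im[max(y-60,0):y+60,x-60:x+60],(400,400)))
cv2.imwrite("pics/e.png",np.hstack([cv2.imread("pics/e_scene.png"),cv2.imread("pics/e_top.png")]))
E
```

```text
[187.55576706 172.01661873] [10.17145252 13.50099564] [332.8272686  160.82095909] (array([586.66769625, 191.99035714,  51.97879908]), np.float64(1.5838010548880999))
[312.30813599 109.03118515] [357.16413498 133.01267052]
[585.82488727 192.04243663 118.84510963] [ 2.09707161e-01  5.48289441e-01  1.64928409e+00 -7.35611533e-05
  9.45625298e-01  1.47781456e+00] [-3.14150285e+00  1.60476789e-03  3.02732102e-01]
scene [336.29106675 141.16688486]
top [178.97574772 163.3611178 ]
```

View pics/e.png

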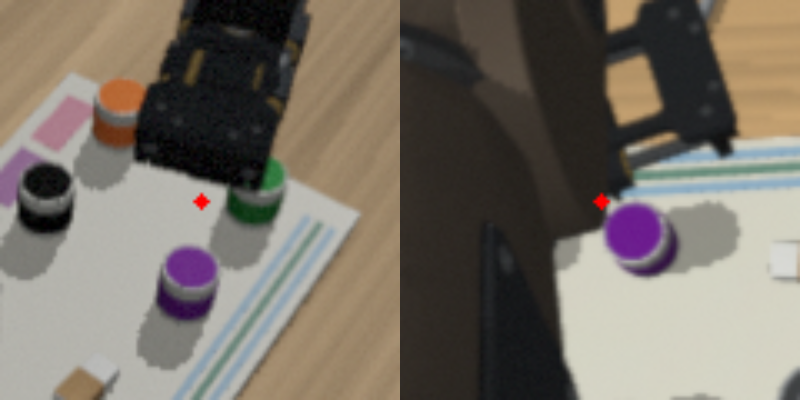

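```bash
python3 - <<'E'
from h import *
s=read_camera("scene")[:,:,::-1].copy();st=state();P=st["eef_pos"]
c=calibration("scene");print(st["opening"],P)
def proj(P):
    p=np.linalg.inv(c["T"])@np.r_[P,1];d=p[:2]/p[2];d=d*(1+c["k1"]*(d@d));return c["camera_matrix"][:2,:2]@d+c["camera_matrix"][:2,2]
im=cv2.resize(cv2.convertScaleAbs(s[20:200,220:460],alpha=2),(800,600),interpolation=cv2.INTER_CUBIC)
for dz in(0,19,78):
    u=(proj(P+[0,0,dz])-[220,20])*800/240;cv2.circle(im,tuple(map(int,u)),4,(0,0,255),-1)
yv=np.array([-np.sin(.303),np.cos(.303),0])
for k in(-10,10):
    u=(proj(P+k*yv)-[220,20])*800/240;cv2.circle(im,tuple(map(int,u)),4,(0,255,0),-1)
cv2.imwrite("pics/f.png",im)
E
```

```text
0.19912811387533236 [585.79018087 192.00573899 118.62556864]
```

View pics/f.png

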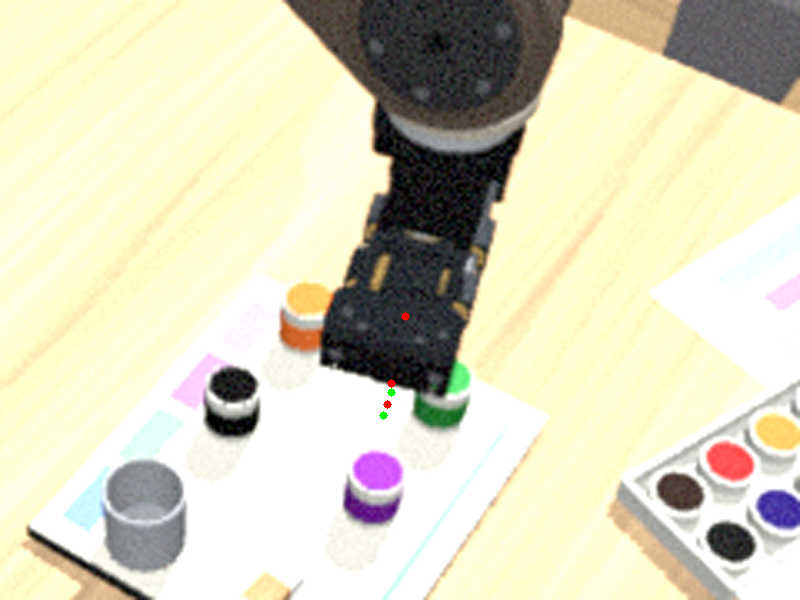

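The fingers' tips sit about 30 mm above the reported TCP: the pot never moved, and they pressed on its top at TCP z 22. I'll re-open and descend under guard.

Request:
arm_command(delta_pos=[[0, 0, 0], [0, 0, 0], [0, 0, 0], [0, 0, 0], [0, 0, 0]], delta_rot=[[0, 0, 0], [0, 0, 0], [0, 0, 0], [0, 0, 0], [0, 0, 0]], claw=[0.25, 0.25, 0.25, 0.25, 0.25])

```text
t: 4.52
eef_pos: [586.4, 192.2, 119.7]
tcp_rot: [3.142, 0.0, 0.303]
ft_force: [0.1, 0.5, 0.4]
opening: 0.494
grip_force: 0.0
```

Request:
arm_command(delta_pos=[[0, 0, -0.04], [0, 0, -0.08], [0, 0, -0.12], [0, 0, -0.12], [0, 0, -0.12]], delta_rot=[[0, 0, 0], [0, 0, 0], [0, 0, 0], [0, 0, 0], [0, 0, 0]], claw=[0.25, 0.25, 0.25, 0.25, 0.25])

```text
t: 4.93
eef_pos: [585.9, 192.1, 88.7]
tcp_rot: [-3.141, 0.002, 0.303]
ft_force: [-0.3, 0.2, 0.4]
opening: 0.747
grip_force: 0.0
```

```bash
python3 - <<'E'
from h import *
o=[]
st=state();P=st["eef_pos"];print(P,st["opening"])
yv=np.array([-np.sin(.303),np.cos(.303),0])
for n in("scene","top"):
    im=read_camera(n)[:,:,::-1];c=calibration(n)
    def proj(P):
        p=np.linalg.inv(c["T"])@np.r_[P,1];d=p[:2]/p[2];d=d*(1+c["k1"]*(d@d));return c["camera_matrix"][:2,:2]@d+c["camera_matrix"][:2,2]
    x,y=map(int,proj(P));x0,y0=x-60,y-75
    im=cv2.resize(cv2.convertScaleAbs(im[y0:y0+120,x0:x0+120],alpha=2.5),(400,400),interpolation=cv2.INTER_CUBIC)
    for k,dz,col in((0,0,(0,0,255)),(-36,0,(0,255,0)),(36,0,(0,255,0)),(-36,30,(255,0,0)),(36,30,(255,0,0))):
        u=(proj(P+k*yv+[0,0,dz])-[x0,y0])*10/3;cv2.circle(im,tuple(map(int,u)),3,col,-1)
    o.append(im)
cv2.imwrite("pics/g.png",np.hstack(o))
E
```

```text
[585.93425447 192.05215327  88.7291037 ] 0.7466175059613712
```

View pics/g.png

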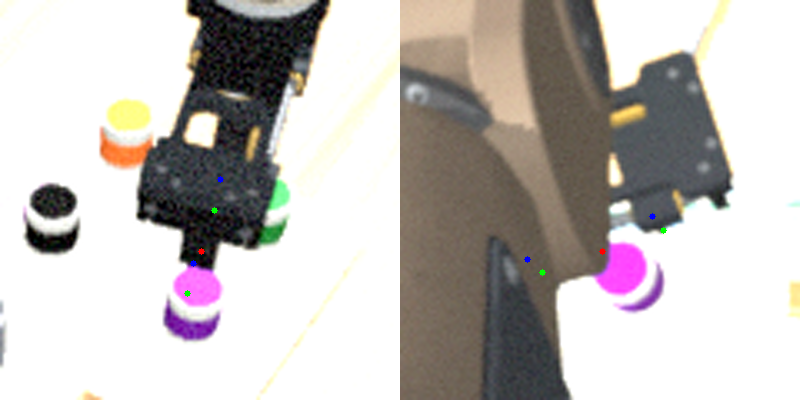

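The picture shows the near finger tip at about (198,266) in the scene crop and (652,230) in the top crop. I'll triangulate it.

```bash
python3 - <<'E'
from h import *
P=np.array([585.93,192.05,88.73]);u=[]
for n,z in(("scene",(198,266)),("top",(252,230))):
    c=calibration(n);p=np.linalg.inv(c["T"])@np.r_[P,1];d=p[:2]/p[2];d=d*(1+c["k1"]*(d@d));q=c["camera_matrix"][:2,:2]@d+c["camera_matrix"][:2,2]
    x,y=map(int,q);u.append(np.array(z)*.3+[x-60,y-75])
r,g=tri(u[1],u[0]);print(r,g,r-P)
E
```

```text
[594.4775831  162.60592811 108.16555518] 6.7111801373787925 [  8.5475831  -29.44407189  19.43555518]
```

Request:
arm_command(delta_pos=[[0, 0, -0.1], [0, 0, -0.2], [0, 0, -0.26], [0, 0, -0.28], [0, 0, -0.28]], delta_rot=[[0, 0, 0], [0, 0, 0], [0, 0, 0], [0, 0, 0], [0, 0, 0]], claw=[0.25, 0.25, 0.25, 0.25, 0.25])

```text
t: 5.45
eef_pos: [586.1, 192.1, 19.2]
tcp_rot: [-3.142, 0.001, 0.303]
ft_force: [-0.3, 0.2, 0.1]
opening: 0.75
grip_force: 0.0
```

Request:
arm_command(delta_pos=[[0, 0, -0.01], [0, 0, -0.02], [0, 0, -0.03], [0, 0, -0.03], [0, 0, -0.03]], delta_rot=[[0, 0, 0], [0, 0, 0], [0, 0, 0], [0, 0, 0], [0, 0, 0]], claw=[0.25, 0.25, 0.25, 0.25, 0.25])

```text
t: 5.87
eef_pos: [586.5, 192.2, 12.7]
tcp_rot: [3.141, -0.001, 0.303]
ft_force: [-0.3, -0.6, 1.0]
opening: 0.749
grip_force: 0.0
```

Request:
arm_command(delta_pos=[[0, 0, -0.01], [0, 0, -0.015], [0, 0, -0.02], [0, 0, -0.02], [0, 0, -0.02]], delta_rot=[[0, 0, 0], [0, 0, 0], [0, 0, 0], [0, 0, 0], [0, 0, 0]], claw=[0.25, 0.25, 0.25, 0.25, 0.25])

```text
t: 6.28
eef_pos: [586.4, 192.1, 7.3]
tcp_rot: [3.142, 0.0, 0.303]
ft_force: [-0.8, 0.2, -0.0]
opening: 0.752
grip_force: 0.0
```

Request:
arm_command(delta_pos=[[0, 0, -0.01], [0, 0, -0.02], [0, 0, -0.02], [0, 0, -0.02], [0, 0, -0.02]], delta_rot=[[0, 0, 0], [0, 0, 0], [0, 0, 0], [0, 0, 0], [0, 0, 0]], claw=[0.25, 0.25, 0.25, 0.25, 0.25])

```text
t: 6.7
eef_pos: [586.4, 192.1, 2.3]
tcp_rot: [3.142, 0.0, 0.303]
ft_force: [1.0, 0.2, 0.4]
opening: 0.749
grip_force: 0.0
```

Request:
arm_command(delta_pos=[[0, 0, -0.01], [0, 0, -0.02], [0, 0, -0.02], [0, 0, -0.02], [0, 0, -0.02]], delta_rot=[[0, 0, 0], [0, 0, 0], [0, 0, 0], [0, 0, 0], [0, 0, 0]], claw=[0.25, 0.25, 0.25, 0.25, 0.25])

```text
t: 7.12
eef_pos: [586.4, 192.2, -2.7]
tcp_rot: [3.142, 0.0, 0.303]
ft_force: [-0.1, 0.6, 0.1]
opening: 0.749
grip_force: 0.0
```

Request:
arm_command(delta_pos=[[0, 0, 0], [0, 0, 0], [0, 0, 0], [0, 0, 0], [0, 0, 0]], delta_rot=[[0, 0, 0], [0, 0, 0], [0, 0, 0], [0, 0, 0], [0, 0, 0]], claw=[0.5, 0.5, 0.5, 0.5, 0.5])

```text
t: 7.53
eef_pos: [586.4, 192.2, -2.6]
tcp_rot: [3.141, -0.0, 0.303]
ft_force: [-0.1, -0.2, 0.3]
opening: 0.512
grip_force: 0.0
```

Request:
arm_command(delta_pos=[[0, 0, 0], [0, 0, 0], [0, 0, 0], [0, 0, 0], [0, 0, 0]], delta_rot=[[0, 0, 0], [0, 0, 0], [0, 0, 0], [0, 0, 0], [0, 0, 0]], claw=[0.75, 0.75, 0.75, 0.75, 0.75])

```text
t: 7.95
eef_pos: [586.4, 192.2, -2.6]
tcp_rot: [3.141, -0.0, 0.303]
ft_force: [1.0, -1.0, -0.4]
opening: 0.416
grip_force: 30.0
```

Request:
arm_command(delta_pos=[[0, 0, 0.06], [0, 0, 0.16], [0, 0, 0.3], [0, 0, 0.42], [0, 0, 0.48]], delta_rot=[[0, 0, 0], [0, 0, 0], [0, 0, 0], [0, 0, 0], [0, 0, 0]], claw=[0.75, 0.75, 0.75, 0.75, 0.75])

```text
t: 8.37
eef_pos: [587.4, 192.4, 121.0]
tcp_rot: [3.141, -0.004, 0.303]
ft_force: [-0.1, 0.2, -0.7]
opening: 0.416
grip_force: 30.0
```

```bash
python3 - <<'E'
from h import *
s=read_camera("scene")[:,:,::-1];t=read_camera("top")[:,:,::-1]
P=state()["eef_pos"]
cv2.imwrite("pics/h.png",np.hstack([cv2.resize(cv2.convertScaleAbs(s[60:220,250:410],alpha=2),(400,400)),cv2.resize(cv2.convertScaleAbs(t[100:260,100:260],alpha=2),(400,400))]))
E
```

```text
(no output)
```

View pics/h.png

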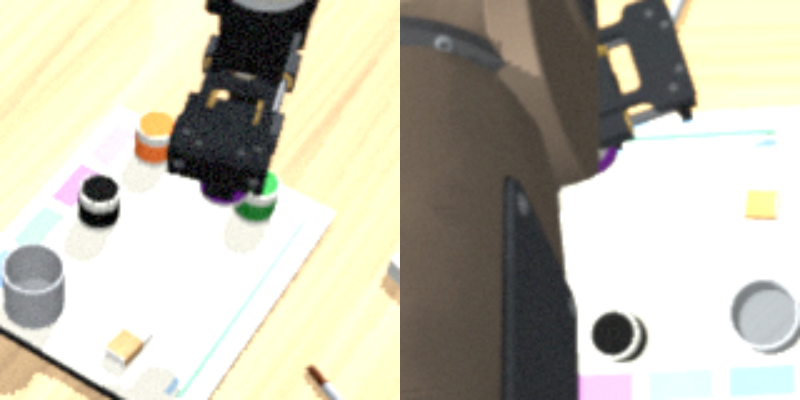

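Violet is held upright under the gripper. I'll carry it to its well.

Request:
arm_command(delta_pos=[[0.014, -0.156, 0], [0.028, -0.312, 0], [0.042, -0.468, 0], [0.056, -0.624, 0], [0.07, -0.78, 0]], delta_rot=[[0, 0, 0], [0, 0, 0], [0, 0, 0], [0, 0, 0], [0, 0, 0]], claw=[0.75, 0.75, 0.75, 0.75, 0.75])

```text
t: 8.88
eef_pos: [603.1, -4.5, 115.7]
tcp_rot: [-3.141, 0.002, 0.303]
ft_force: [0.8, 0.6, -0.4]
opening: 0.413
grip_force: 30.0
```

Request:
arm_command(delta_pos=[[0.014, -0.156, 0], [0.028, -0.312, 0], [0.042, -0.468, 0], [0.056, -0.624, 0], [0.07, -0.78, 0]], delta_rot=[[0, 0, 0], [0, 0, 0], [0, 0, 0], [0, 0, 0], [0, 0, 0]], claw=[0.75, 0.75, 0.75, 0.75, 0.75])

```text
t: 9.3
eef_pos: [620.6, -199.6, 115.5]
tcp_rot: [-3.14, 0.002, 0.303]
ft_force: [1.3, 0.7, -0.4]
opening: 0.413
grip_force: 30.0
```

Request:
arm_command(delta_pos=[[0.04, -0.12, 0], [0.058, -0.182, -0.05], [0.058, -0.182, -0.15], [0.058, -0.182, -0.27], [0.058, -0.182, -0.35]], delta_rot=[[0, 0, 0], [0, 0, 0], [0, 0, 0], [0, 0, 0], [0, 0, 0]], claw=[0.75, 0.75, 0.75, 0.75, 0.75])

```text
t: 9.72
eef_pos: [634.2, -243.1, 25.6]
tcp_rot: [-3.139, 0.003, 0.302]
ft_force: [-0.1, 0.0, -0.2]
opening: 0.409
grip_force: 30.0
```

Request:
arm_command(delta_pos=[[0, 0, -0.05], [0, 0, -0.09], [0, 0, -0.12], [0, 0, -0.126], [0, 0, -0.13]], delta_rot=[[0, 0, 0], [0, 0, 0], [0, 0, 0], [0, 0, 0], [0, 0, 0]], claw=[0.75, 0.75, 0.75, 0.75, 0.75])

```text
t: 10.13
eef_pos: [636.2, -243.4, -2.4]
tcp_rot: [3.141, -0.0, 0.303]
ft_force: [0.1, -0.1, -1.2]
opening: 0.418
grip_force: 30.0
```

Request:
arm_command(delta_pos=[[0, 0, -0.004], [0, 0, -0.006], [0, 0, -0.008], [0, 0, -0.008], [0, 0, -0.008]], delta_rot=[[0, 0, 0], [0, 0, 0], [0, 0, 0], [0, 0, 0], [0, 0, 0]], claw=[0.75, 0.75, 0.75, 0.75, 0.75])

```text
t: 10.55
eef_pos: [636.0, -243.4, -4.3]
tcp_rot: [3.141, -0.0, 0.303]
ft_force: [-0.4, -0.4, -0.8]
opening: 0.413
grip_force: 30.0
```

Request:
arm_command(delta_pos=[[0, 0, -0.002], [0, 0, -0.003], [0, 0, -0.003], [0, 0, -0.003], [0, 0, -0.003]], delta_rot=[[0, 0, 0], [0, 0, 0], [0, 0, 0], [0, 0, 0], [0, 0, 0]], claw=[0.75, 0.75, 0.75, 0.75, 0.75])

```text
t: 10.97
eef_pos: [636.1, -243.4, -4.6]
tcp_rot: [3.141, -0.001, 0.303]
ft_force: [-1.8, 0.9, 5.3]
opening: 0.413
grip_force: 30.0
```

Request:
arm_command(delta_pos=[[0, 0, 0], [0, 0, 0], [0, 0, 0], [0, 0, 0], [0, 0, 0]], delta_rot=[[0, 0, 0], [0, 0, 0], [0, 0, 0], [0, 0, 0], [0, 0, 0]], claw=[0.35, 0.35, 0.35, 0.35, 0.35])

```text
t: 11.38
eef_pos: [635.8, -243.3, -5.5]
tcp_rot: [-3.142, 0.0, 0.303]
ft_force: [0.2, 0.6, 0.3]
opening: 0.642
grip_force: 0.0
```

Request:
arm_command(delta_pos=[[0, 0, 0.06], [0, 0, 0.16], [0, 0, 0.3], [0, 0, 0.42], [0, 0, 0.48]], delta_rot=[[0, 0, 0], [0, 0, 0], [0, 0, 0], [0, 0, 0], [0, 0, 0]], claw=[0.35, 0.35, 0.35, 0.35, 0.35])

```text
t: 11.8
eef_pos: [637.0, -243.8, 118.5]
tcp_rot: [3.139, -0.003, 0.303]
ft_force: [-0.6, 0.5, 0.3]
opening: 0.648
grip_force: 0.0
```

Request:
arm_command(delta_pos=[[-0.014, 0.16, 0], [-0.028, 0.32, 0], [-0.042, 0.48, 0], [-0.056, 0.64, 0], [-0.07, 0.8, 0]], delta_rot=[[0, 0, 0], [0, 0, 0], [0, 0, 0], [0, 0, 0], [0, 0, 0]], claw=[0.25, 0.25, 0.25, 0.25, 0.25])

```text
t: 12.22
eef_pos: [617.9, -41.7, 114.7]
tcp_rot: [3.141, -0.0, 0.302]
ft_force: [0.7, 0.0, -0.1]
opening: 0.75
grip_force: 0.0
```

Request:
arm_command(delta_pos=[[-0.014, 0.16, 0], [-0.028, 0.32, 0], [-0.042, 0.48, 0], [-0.056, 0.64, 0], [-0.07, 0.8, 0]], delta_rot=[[0, 0, 0], [0, 0, 0], [0, 0, 0], [0, 0, 0], [0, 0, 0]], claw=[0.25, 0.25, 0.25, 0.25, 0.25])

```text
t: 12.63
eef_pos: [600.4, 158.6, 114.7]
tcp_rot: [3.141, -0.0, 0.303]
ft_force: [-0.2, 0.8, 1.0]
opening: 0.748
grip_force: 0.0
```

```bash
python3 - <<'E'
from h import *
s=read_camera("scene")[:,:,::-1].copy();t=read_camera("top")[:,:,::-1].copy()
a,_=paint(t,"violet",(404,143));b,_=paint(s,"violet",(229,339));print(a,b,tri(a,b))
a,_=paint(t,"green",(139,176),18);b,q=paint(s,"green",(354,133),16);print(a,_,b,q,tri(a,b),plane("top",a,52),plane("scene",b,52))
print(state()["eef_pos"])
E
```

```text
[408.01420212 139.8784008 ] [226.78851128 336.52596855] (array([ 636.49758007, -242.98877966,   50.75040466]), np.float64(1.6126474373141348))Traceback (most recent call last):
  File "<stdin>", line 4, in <module>
  File "h.py", line 24, in paint
    _,l,s,ce=cv2.connectedComponentsWithStats(m);i=1+s[1:,4].argmax()
                                                     ~~~~~~~~~~~~~~^^
ValueError: attempt to get argmax of an empty sequence
```

Request:
arm_command(delta_pos=[[-0.02, 0.16, 0], [-0.04, 0.32, 0], [-0.06, 0.48, 0], [-0.072, 0.54, 0], [-0.072, 0.54, -0.08]], delta_rot=[[0, 0, 0], [0, 0, 0], [0, 0, 0], [0, 0, 0], [0, 0, 0]], claw=[0.25, 0.25, 0.25, 0.25, 0.25])

```text
t: 13.15
eef_pos: [583.8, 295.3, 97.4]
tcp_rot: [-3.141, -0.006, 0.306]
ft_force: [0.6, 0.4, -0.5]
opening: 0.748
grip_force: 0.0
```

Request:
arm_command(delta_pos=[[0, 0, -0.14], [0, 0, -0.28], [0, 0, -0.36], [0, 0, -0.39], [0, 0, -0.4]], delta_rot=[[0, 0, 0], [0, 0, 0], [0, 0, 0], [0, 0, 0], [0, 0, 0]], claw=[0.25, 0.25, 0.25, 0.25, 0.25])

```text
t: 13.57
eef_pos: [582.6, 290.8, -6.7]
tcp_rot: [3.141, 0.002, 0.302]
ft_force: [0.6, 0.2, 0.2]
opening: 0.752
grip_force: 0.0
```

Request:
arm_command(delta_pos=[[0, 0, 0], [0, 0, 0], [0, 0, 0], [0, 0, 0], [0, 0, 0]], delta_rot=[[0, 0, 0], [0, 0, 0], [0, 0, 0], [0, 0, 0], [0, 0, 0]], claw=[0.75, 0.75, 0.75, 0.75, 0.75])

```text
t: 13.98
eef_pos: [583.3, 291.8, -4.4]
tcp_rot: [3.142, -0.001, 0.303]
ft_force: [0.4, -0.1, -0.0]
opening: 0.458
grip_force: 0.0
```

Request:
arm_command(delta_pos=[[0, 0, 0], [0, 0, 0], [0, 0, 0], [0, 0, 0], [0, 0, 0]], delta_rot=[[0, 0, 0], [0, 0, 0], [0, 0, 0], [0, 0, 0], [0, 0, 0]], claw=[0.75, 0.75, 0.75, 0.75, 0.75])

```text
t: 14.4
eef_pos: [583.2, 291.8, -4.6]
tcp_rot: [3.141, -0.001, 0.303]
ft_force: [-1.9, -1.5, 6.1]
opening: 0.412
grip_force: 30.0
```

Request:
arm_command(delta_pos=[[0, 0, 0], [0, 0, 0], [0, 0, 0], [0, 0, 0], [0, 0, 0]], delta_rot=[[0, 0, 0], [0, 0, 0], [0, 0, 0], [0, 0, 0], [0, 0, 0]], claw=[0.5, 0.5, 0.5, 0.5, 0.5])

```text
t: 14.82
eef_pos: [582.8, 291.7, -5.5]
tcp_rot: [3.141, 0.0, 0.303]
ft_force: [-1.0, 0.1, 1.1]
opening: 0.497
grip_force: 0.0
```

Request:
arm_command(delta_pos=[[0, 0, 0.016], [0, 0, 0.016], [0, 0, 0.016], [0, 0, 0.016], [0, 0, 0.016]], delta_rot=[[0, 0, 0], [0, 0, 0], [0, 0, 0], [0, 0, 0], [0, 0, 0]], claw=[0.5, 0.5, 0.75, 0.75, 0.75])

```text
t: 15.23
eef_pos: [582.9, 291.7, -1.3]
tcp_rot: [3.142, -0.0, 0.303]
ft_force: [1.4, 0.2, 1.2]
opening: 0.411
grip_force: 30.0
```

Request:
arm_command(delta_pos=[[0, 0, 0], [0, 0, 0], [0, 0, 0], [0, 0, 0], [0, 0, 0]], delta_rot=[[0, 0, 0], [0, 0, 0], [0, 0, 0], [0, 0, 0], [0, 0, 0]], claw=[0.75, 0.75, 0.75, 0.75, 0.75])

```text
t: 15.65
eef_pos: [582.9, 291.7, -1.3]
tcp_rot: [3.141, -0.0, 0.303]
ft_force: [-0.2, -0.7, 2.8]
opening: 0.414
grip_force: 30.0
```

Request:
arm_command(delta_pos=[[0, 0, 0.06], [0, 0, 0.16], [0, 0, 0.3], [0, 0, 0.42], [0, 0, 0.464]], delta_rot=[[0, 0, 0], [0, 0, 0], [0, 0, 0], [0, 0, 0], [0, 0, 0]], claw=[0.75, 0.75, 0.75, 0.75, 0.75])

```text
t: 16.07
eef_pos: [584.2, 292.2, 118.6]
tcp_rot: [-3.141, -0.005, 0.303]
ft_force: [-0.0, 0.0, -0.6]
opening: 0.415
grip_force: 30.0
```

Request:
arm_command(delta_pos=[[-0.016, -0.156, 0], [-0.032, -0.312, 0], [-0.048, -0.468, 0], [-0.064, -0.624, 0], [-0.08, -0.78, 0]], delta_rot=[[0, 0, 0], [0, 0, 0], [0, 0, 0], [0, 0, 0], [0, 0, 0]], claw=[0.75, 0.75, 0.75, 0.75, 0.75])

```text
t: 16.48
eef_pos: [562.0, 95.1, 113.8]
tcp_rot: [-3.141, 0.001, 0.303]
ft_force: [0.1, 0.2, -0.9]
opening: 0.413
grip_force: 30.0
```

Request:
arm_command(delta_pos=[[-0.016, -0.156, 0], [-0.032, -0.312, 0], [-0.048, -0.468, 0], [-0.064, -0.624, 0], [-0.08, -0.78, 0]], delta_rot=[[0, 0, 0], [0, 0, 0], [0, 0, 0], [0, 0, 0], [0, 0, 0]], claw=[0.75, 0.75, 0.75, 0.75, 0.75])

```text
t: 16.9
eef_pos: [542.0, -100.0, 113.9]
tcp_rot: [-3.141, 0.001, 0.303]
ft_force: [0.7, 0.1, -0.2]
opening: 0.415
grip_force: 30.0
```

Request:
arm_command(delta_pos=[[-0.04, -0.12, 0], [-0.05, -0.14, -0.05], [-0.05, -0.14, -0.15], [-0.05, -0.14, -0.27], [-0.05, -0.14, -0.35]], delta_rot=[[0, 0, 0], [0, 0, 0], [0, 0, 0], [0, 0, 0], [0, 0, 0]], claw=[0.75, 0.75, 0.75, 0.75, 0.75])

```text
t: 17.32
eef_pos: [529.2, -133.4, 24.6]
tcp_rot: [-3.14, 0.002, 0.302]
ft_force: [-0.2, -0.0, -1.6]
opening: 0.414
grip_force: 30.0
```

Request:
arm_command(delta_pos=[[0, 0, -0.05], [0, 0, -0.09], [0, 0, -0.11], [0, 0, -0.114], [0, 0, -0.118]], delta_rot=[[0, 0, 0], [0, 0, 0], [0, 0, 0], [0, 0, 0], [0, 0, 0]], claw=[0.75, 0.75, 0.75, 0.75, 0.75])

```text
t: 17.73
eef_pos: [530.6, -133.3, -2.2]
tcp_rot: [3.141, -0.0, 0.303]
ft_force: [0.7, 0.4, -0.8]
opening: 0.414
grip_force: 30.0
```

Request:
arm_command(delta_pos=[[0, 0, -0.002], [0, 0, -0.004], [0, 0, -0.005], [0, 0, -0.005], [0, 0, -0.005]], delta_rot=[[0, 0, 0], [0, 0, 0], [0, 0, 0], [0, 0, 0], [0, 0, 0]], claw=[0.75, 0.75, 0.75, 0.75, 0.75])

```text
t: 18.15
eef_pos: [530.6, -133.4, -3.3]
tcp_rot: [3.141, -0.001, 0.303]
ft_force: [-0.4, 0.1, 1.7]
opening: 0.418
grip_force: 30.0
```

Request:
arm_command(delta_pos=[[0, 0, 0], [0, 0, 0], [0, 0, 0], [0, 0, 0], [0, 0, 0]], delta_rot=[[0, 0, 0], [0, 0, 0], [0, 0, 0], [0, 0, 0], [0, 0, 0]], claw=[0.35, 0.35, 0.35, 0.35, 0.35])

```text
t: 18.57
eef_pos: [530.4, -133.4, -3.6]
tcp_rot: [3.142, 0.0, 0.303]
ft_force: [-0.0, 0.3, -0.4]
opening: 0.642
grip_force: 0.0
```

Request:
arm_command(delta_pos=[[0, 0, 0.06], [0, 0, 0.16], [0, 0, 0.3], [0, 0, 0.42], [0, 0, 0.48]], delta_rot=[[0, 0, 0], [0, 0, 0], [0, 0, 0], [0, 0, 0], [0, 0, 0]], claw=[0.35, 0.35, 0.35, 0.35, 0.35])

```text
t: 18.98
eef_pos: [531.3, -133.7, 119.7]
tcp_rot: [3.139, -0.003, 0.303]
ft_force: [0.5, -0.8, 1.1]
opening: 0.648
grip_force: 0.0
```

Request:
arm_command(delta_pos=[[-0.024, 0.156, 0], [-0.048, 0.312, 0], [-0.072, 0.468, 0], [-0.096, 0.624, 0], [-0.12, 0.78, 0]], delta_rot=[[0, 0, 0], [0, 0, 0], [0, 0, 0], [0, 0, 0], [0, 0, 0]], claw=[0.25, 0.25, 0.25, 0.25, 0.25])

```text
t: 19.4
eef_pos: [499.8, 63.3, 116.5]
tcp_rot: [3.141, -0.0, 0.302]
ft_force: [0.5, -0.4, 0.5]
opening: 0.745
grip_force: 0.0
```

Request:
arm_command(delta_pos=[[-0.024, 0.156, 0], [-0.048, 0.312, 0], [-0.072, 0.468, 0], [-0.096, 0.624, 0], [-0.12, 0.78, 0]], delta_rot=[[0, 0, 0], [0, 0, 0], [0, 0, 0], [0, 0, 0], [0, 0, 0]], claw=[0.25, 0.25, 0.25, 0.25, 0.25])

```text
t: 19.82
eef_pos: [469.7, 258.6, 116.5]
tcp_rot: [3.141, -0.0, 0.303]
ft_force: [1.3, -1.1, 0.1]
opening: 0.749
grip_force: 0.0
```

Request:
arm_command(delta_pos=[[-0.02, 0.12, 0], [-0.023, 0.16, 0], [-0.023, 0.16, 0], [-0.023, 0.16, -0.06], [-0.023, 0.16, -0.16]], delta_rot=[[0, 0, 0], [0, 0, 0], [0, 0, 0], [0, 0, 0], [0, 0, 0]], claw=[0.25, 0.25, 0.25, 0.25, 0.25])

```text
t: 20.23
eef_pos: [466.0, 296.3, 77.8]
tcp_rot: [-3.141, -0.004, 0.303]
ft_force: [1.2, -0.4, 1.2]
opening: 0.749
grip_force: 0.0
```

Request:
arm_command(delta_pos=[[0, 0, -0.12], [0, 0, -0.22], [0, 0, -0.29], [0, 0, -0.314], [0, 0, -0.314]], delta_rot=[[0, 0, 0], [0, 0, 0], [0, 0, 0], [0, 0, 0], [0, 0, 0]], claw=[0.25, 0.25, 0.25, 0.25, 0.25])

```text
t: 20.65
eef_pos: [464.4, 295.2, -3.2]
tcp_rot: [3.141, 0.003, 0.302]
ft_force: [-0.2, 0.4, -0.1]
opening: 0.747
grip_force: 0.0
```

Request:
arm_command(delta_pos=[[0, 0, 0], [0, 0, 0], [0, 0, 0], [0, 0, 0], [0, 0, 0]], delta_rot=[[0, 0, 0], [0, 0, 0], [0, 0, 0], [0, 0, 0], [0, 0, 0]], claw=[0.75, 0.75, 0.75, 0.75, 0.75])

```text
t: 21.07
eef_pos: [464.9, 296.8, -1.4]
tcp_rot: [-3.142, -0.001, 0.303]
ft_force: [0.0, 0.9, -0.1]
opening: 0.457
grip_force: 0.0
```

Request:
arm_command(delta_pos=[[0, 0, 0], [0, 0, 0], [0, 0, 0], [0, 0, 0], [0, 0, 0]], delta_rot=[[0, 0, 0], [0, 0, 0], [0, 0, 0], [0, 0, 0], [0, 0, 0]], claw=[0.75, 0.75, 0.75, 0.75, 0.75])

```text
t: 21.48
eef_pos: [464.9, 296.8, -1.6]
tcp_rot: [3.142, -0.001, 0.303]
ft_force: [-1.2, -0.9, 7.7]
opening: 0.411
grip_force: 30.0
```

Request:
arm_command(delta_pos=[[0, 0, 0.06], [0, 0, 0.16], [0, 0, 0.3], [0, 0, 0.42], [0, 0, 0.464]], delta_rot=[[0, 0, 0], [0, 0, 0], [0, 0, 0], [0, 0, 0], [0, 0, 0]], claw=[0.75, 0.75, 0.75, 0.75, 0.75])

```text
t: 21.9
eef_pos: [465.7, 297.3, 117.7]
tcp_rot: [-3.141, -0.005, 0.303]
ft_force: [0.5, 0.2, -0.8]
opening: 0.416
grip_force: 30.0
```

Request:
arm_command(delta_pos=[[0.006, -0.16, 0], [0.012, -0.32, 0], [0.018, -0.48, 0], [0.024, -0.64, 0], [0.03, -0.8, 0]], delta_rot=[[0, 0, 0], [0, 0, 0], [0, 0, 0], [0, 0, 0], [0, 0, 0]], claw=[0.75, 0.75, 0.75, 0.75, 0.75])

```text
t: 22.32
eef_pos: [471.7, 95.1, 113.9]
tcp_rot: [3.141, -0.0, 0.304]
ft_force: [1.3, -0.2, -1.1]
opening: 0.412
grip_force: 30.0
```

Request:
arm_command(delta_pos=[[0.006, -0.16, 0], [0.012, -0.32, 0], [0.018, -0.48, 0], [0.024, -0.64, 0], [0.03, -0.8, 0]], delta_rot=[[0, 0, 0], [0, 0, 0], [0, 0, 0], [0, 0, 0], [0, 0, 0]], claw=[0.75, 0.75, 0.75, 0.75, 0.75])

```text
t: 22.73
eef_pos: [479.2, -105.2, 113.9]
tcp_rot: [3.142, -0.0, 0.303]
ft_force: [0.9, -0.6, -0.5]
opening: 0.415
grip_force: 30.0
```

Request:
arm_command(delta_pos=[[0.01, -0.16, 0], [0.02, -0.32, 0], [0.03, -0.48, 0], [0.033, -0.62, 0], [0.033, -0.706, 0]], delta_rot=[[0, 0, 0], [0, 0, 0], [0, 0, 0], [0, 0, 0], [0, 0, 0]], claw=[0.75, 0.75, 0.75, 0.75, 0.75])

```text
t: 23.15
eef_pos: [487.7, -283.2, 113.7]
tcp_rot: [3.141, -0.0, 0.301]
ft_force: [0.3, 1.0, -0.5]
opening: 0.417
grip_force: 30.0
```

Request:
arm_command(delta_pos=[[0, 0, -0.05], [0, 0, -0.14], [0, 0, -0.24], [0, 0, -0.32], [0, 0, -0.38]], delta_rot=[[0, 0, 0], [0, 0, 0], [0, 0, 0], [0, 0, 0], [0, 0, 0]], claw=[0.75, 0.75, 0.75, 0.75, 0.75])

```text
t: 23.57
eef_pos: [487.3, -279.4, 17.1]
tcp_rot: [-3.14, 0.001, 0.303]
ft_force: [0.7, 0.2, -1.5]
opening: 0.412
grip_force: 30.0
```

Request:
arm_command(delta_pos=[[0, 0, -0.04], [0, 0, -0.07], [0, 0, -0.08], [0, 0, -0.088], [0, 0, -0.088]], delta_rot=[[0, 0, 0], [0, 0, 0], [0, 0, 0], [0, 0, 0], [0, 0, 0]], claw=[0.75, 0.75, 0.75, 0.75, 0.75])

```text
t: 23.98
eef_pos: [488.1, -280.0, -2.8]
tcp_rot: [3.141, -0.0, 0.303]
ft_force: [0.2, 0.4, -0.3]
opening: 0.415
grip_force: 30.0
```

Request:
arm_command(delta_pos=[[0, 0, -0.002], [0, 0, -0.004], [0, 0, -0.005], [0, 0, -0.005], [0, 0, -0.005]], delta_rot=[[0, 0, 0], [0, 0, 0], [0, 0, 0], [0, 0, 0], [0, 0, 0]], claw=[0.75, 0.75, 0.75, 0.75, 0.75])

```text
t: 24.4
eef_pos: [488.2, -280.0, -3.6]
tcp_rot: [3.141, -0.001, 0.303]
ft_force: [-0.6, -0.5, 5.5]
opening: 0.411
grip_force: 30.0
```

Request:
arm_command(delta_pos=[[0, 0, 0], [0, 0, 0], [0, 0, 0], [0, 0, 0], [0, 0, 0]], delta_rot=[[0, 0, 0], [0, 0, 0], [0, 0, 0], [0, 0, 0], [0, 0, 0]], claw=[0.35, 0.35, 0.35, 0.35, 0.35])

```text
t: 24.82
eef_pos: [487.9, -279.8, -4.4]
tcp_rot: [3.142, 0.0, 0.303]
ft_force: [0.3, -0.0, 0.3]
opening: 0.642
grip_force: 0.0
```

Request:
arm_command(delta_pos=[[0, 0, 0.06], [0, 0, 0.16], [0, 0, 0.3], [0, 0, 0.42], [0, 0, 0.52]], delta_rot=[[0, 0, 0], [0, 0, 0], [0, 0, 0], [0, 0, 0], [0, 0, 0]], claw=[0.35, 0.35, 0.35, 0.35, 0.35])

```text
t: 25.23
eef_pos: [488.0, -279.9, 127.7]
tcp_rot: [3.141, -0.001, 0.303]
ft_force: [-0.1, -0.2, -0.7]
opening: 0.651
grip_force: 0.0
```

Request:
arm_command(delta_pos=[[0, 0.16, 0], [0, 0.32, 0], [0, 0.48, 0], [0, 0.64, 0], [0, 0.8, 0]], delta_rot=[[0, 0, 0], [0, 0, 0], [0, 0, 0], [0, 0, 0], [0, 0, 0]], claw=[0.05, 0.05, 0.05, 0.05, 0.05])

```text
t: 25.65
eef_pos: [487.5, -78.2, 125.7]
tcp_rot: [3.141, -0.0, 0.302]
ft_force: [1.3, -0.8, 0.5]
opening: 0.926
grip_force: 0.0
```

```bash
python3 - <<'E'
from h import *
s=read_camera("scene")[:,:,::-1].copy();t=read_camera("top")[:,:,::-1].copy()
cv2.imwrite("pics/p_s.png",s);cv2.imwrite("pics/p_t.png",t)
for k,a,b in(("violet",(408,142),(229,339)),("green",(355,196),(220,262)),("orange",(430,214),(156,308)),("red",(441,174),(178,344)),("yellow",(389,228),(175,266)),("blue",(365,155),(247,294))):
    try:
        A,_=paint(t,k,a,16);B,_=paint(s,k,b,16);P,g=tri(A,B);print(k,P.round(1),round(g,1))
    except Exception as e:print(k,e)
cv2.imwrite("pics/p.png",np.hstack([cv2.resize(s[230:390,120:280],(400,400)),cv2.resize(t[110:270,310:470],(400,400))]))
E
```

```text
violet [ 640.1 -242.9   61.6] 2.1
green attempt to get argmax of an empty sequence
orange [ 488.1 -280.5   51.3] 3.0
red [ 578.6 -300.6   55.9] 1.2
yellow attempt to get argmax of an empty sequence
blue attempt to get argmax of an empty sequence
```

View pics/p.png

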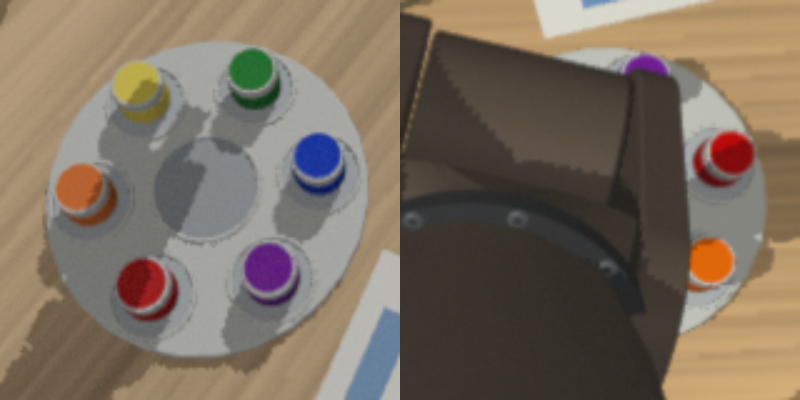

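All six pots stand upright in their wells in the right order (scene crop). Next is the cup.

Request:
arm_command(delta_pos=[[-0.01, 0.16, 0], [-0.02, 0.32, 0], [-0.03, 0.48, 0], [-0.043, 0.63, 0], [-0.043, 0.63, 0]], delta_rot=[[0, 0, 0], [0, 0, 0], [0, 0, 0], [0, 0, 0], [0, 0, 0]], claw=[0.05, 0.05, 0.05, 0.05, 0.05])

```text
t: 26.17
eef_pos: [476.4, 82.0, 125.7]
tcp_rot: [-3.141, -0.0, 0.307]
ft_force: [0.2, -0.2, 0.7]
opening: 0.948
grip_force: 0.0
```

Request:
arm_command(delta_pos=[[0, 0, -0.05], [0, 0, -0.14], [0, 0, -0.24], [0, 0, -0.29], [0, 0, -0.29]], delta_rot=[[0, 0, 0], [0, 0, 0], [0, 0, 0], [0, 0, 0], [0, 0, 0]], claw=[0.05, 0.05, 0.05, 0.05, 0.05])

```text
t: 26.58
eef_pos: [476.1, 77.0, 50.9]
tcp_rot: [-3.141, 0.004, 0.302]
ft_force: [-0.3, -0.2, -0.2]
opening: 0.948
grip_force: 0.0
```

Request:
arm_command(delta_pos=[[0, 0, -0.05], [0, 0, -0.1], [0, 0, -0.15], [0, 0, -0.18], [0, 0, -0.189]], delta_rot=[[0, 0, 0], [0, 0, 0], [0, 0, 0], [0, 0, 0], [0, 0, 0]], claw=[0.05, 0.05, 0.05, 0.05, 0.05])

```text
t: 27.0
eef_pos: [477.2, 77.3, 5.5]
tcp_rot: [-3.142, 0.001, 0.302]
ft_force: [-0.3, 1.1, -0.1]
opening: 0.954
grip_force: 0.0
```

Request:
arm_command(delta_pos=[[0, 0, 0], [0, 0, 0], [0, 0, 0], [0, 0, 0], [0, 0, 0]], delta_rot=[[0, 0, 0], [0, 0, 0], [0, 0, 0], [0, 0, 0], [0, 0, 0]], claw=[0.35, 0.35, 0.35, 0.35, 0.35])

```text
t: 27.42
eef_pos: [477.4, 77.7, 6.3]
tcp_rot: [3.141, -0.001, 0.303]
ft_force: [-0.2, -1.3, -0.4]
opening: 0.673
grip_force: 0.0
```

Request:
arm_command(delta_pos=[[0, 0, 0], [0, 0, 0], [0, 0, 0], [0, 0, 0], [0, 0, 0]], delta_rot=[[0, 0, 0], [0, 0, 0], [0, 0, 0], [0, 0, 0], [0, 0, 0]], claw=[0.55, 0.55, 0.55, 0.55, 0.55])

```text
t: 27.83
eef_pos: [477.2, 77.7, 6.1]
tcp_rot: [3.141, -0.0, 0.303]
ft_force: [-1.9, 1.2, 5.4]
opening: 0.579
grip_force: 30.0
```

Request:
arm_command(delta_pos=[[0, 0, 0.04], [0, 0, 0.12], [0, 0, 0.24], [0, 0, 0.36], [0, 0, 0.44]], delta_rot=[[0, 0, 0], [0, 0, 0], [0, 0, 0], [0, 0, 0], [0, 0, 0]], claw=[0.55, 0.55, 0.55, 0.55, 0.55])

```text
t: 28.25
eef_pos: [477.4, 77.7, 118.6]
tcp_rot: [3.141, -0.001, 0.303]
ft_force: [0.5, -0.0, -2.1]
opening: 0.578
grip_force: 30.0
```

Request:
arm_command(delta_pos=[[0.03, -0.12, 0], [0.07, -0.28, 0], [0.11, -0.44, 0], [0.15, -0.6, 0], [0.19, -0.76, 0]], delta_rot=[[0, 0, 0], [0, 0, 0], [0, 0, 0], [0, 0, 0], [0, 0, 0]], claw=[0.55, 0.55, 0.55, 0.55, 0.55])

```text
t: 28.67
eef_pos: [524.5, -114.2, 116.5]
tcp_rot: [3.141, 0.0, 0.303]
ft_force: [1.9, 0.5, -1.5]
opening: 0.579
grip_force: 30.0
```

Request:
arm_command(delta_pos=[[0.04, -0.16, 0], [0.08, -0.3, 0], [0.1, -0.4, 0], [0.107, -0.426, 0], [0.107, -0.426, 0]], delta_rot=[[0, 0, 0], [0, 0, 0], [0, 0, 0], [0, 0, 0], [0, 0, 0]], claw=[0.55, 0.55, 0.55, 0.55, 0.55])

```text
t: 29.08
eef_pos: [551.2, -220.3, 115.8]
tcp_rot: [-3.141, 0.0, 0.3]
ft_force: [0.3, 0.3, -1.5]
opening: 0.579
grip_force: 30.0
```

Request:
arm_command(delta_pos=[[0, 0, -0.05], [0, 0, -0.13], [0, 0, -0.21], [0, 0, -0.27], [0, 0, -0.3]], delta_rot=[[0, 0, 0], [0, 0, 0], [0, 0, 0], [0, 0, 0], [0, 0, 0]], claw=[0.55, 0.55, 0.55, 0.55, 0.55])

```text
t: 29.5
eef_pos: [550.3, -216.8, 39.4]
tcp_rot: [-3.139, 0.002, 0.304]
ft_force: [0.9, 0.9, -0.9]
opening: 0.577
grip_force: 30.0
```

Request:
arm_command(delta_pos=[[0, 0, -0.05], [0, 0, -0.1], [0, 0, -0.13], [0, 0, -0.142], [0, 0, -0.142]], delta_rot=[[0, 0, 0], [0, 0, 0], [0, 0, 0], [0, 0, 0], [0, 0, 0]], claw=[0.55, 0.55, 0.55, 0.55, 0.55])

```text
t: 29.92
eef_pos: [551.2, -218.2, 5.3]
tcp_rot: [-3.141, 0.001, 0.303]
ft_force: [-0.4, 0.6, -1.1]
opening: 0.582
grip_force: 30.0
```

Request:
arm_command(delta_pos=[[0, 0, -0.002], [0, 0, -0.004], [0, 0, -0.005], [0, 0, -0.006], [0, 0, -0.006]], delta_rot=[[0, 0, 0], [0, 0, 0], [0, 0, 0], [0, 0, 0], [0, 0, 0]], claw=[0.55, 0.55, 0.55, 0.55, 0.55])

```text
t: 30.33
eef_pos: [551.5, -218.9, 4.1]
tcp_rot: [3.141, -0.0, 0.303]
ft_force: [-0.2, 0.3, -0.4]
opening: 0.58
grip_force: 30.0
```

Request:
arm_command(delta_pos=[[0, 0, -0.001], [0, 0, -0.002], [0, 0, -0.003], [0, 0, -0.003], [0, 0, -0.003]], delta_rot=[[0, 0, 0], [0, 0, 0], [0, 0, 0], [0, 0, 0], [0, 0, 0]], claw=[0.55, 0.55, 0.55, 0.55, 0.55])

```text
t: 30.75
eef_pos: [551.5, -218.9, 4.1]
tcp_rot: [3.141, -0.001, 0.303]
ft_force: [-3.0, 0.6, 10.4]
opening: 0.578
grip_force: 30.0
```

Contact. I'll release, rise and move clear.

Request:
arm_command(delta_pos=[[0, 0, 0.002], [0, 0, 0.002], [0, 0, 0.002], [0, 0, 0.002], [0, 0, 0.002]], delta_rot=[[0, 0, 0], [0, 0, 0], [0, 0, 0], [0, 0, 0], [0, 0, 0]], claw=[0.25, 0.25, 0.25, 0.25, 0.25])

```text
t: 31.17
eef_pos: [551.4, -218.8, 3.5]
tcp_rot: [3.142, 0.0, 0.303]
ft_force: [0.0, -0.3, -0.2]
opening: 0.748
grip_force: 0.0
```

Request:
arm_command(delta_pos=[[0, 0, 0.05], [0, 0, 0.16], [0, 0, 0.3], [0, 0, 0.44], [0, 0, 0.56]], delta_rot=[[0, 0, 0], [0, 0, 0], [0, 0, 0], [0, 0, 0], [0, 0, 0]], claw=[0.25, 0.25, 0.25, 0.25, 0.25])

```text
t: 31.58
eef_pos: [551.4, -218.8, 145.7]
tcp_rot: [3.141, -0.0, 0.303]
ft_force: [0.4, -0.2, 0.2]
opening: 0.752
grip_force: 0.0
```

Request:
arm_command(delta_pos=[[0, 0.16, 0], [0, 0.32, 0], [0, 0.48, 0], [0, 0.64, 0], [0, 0.8, 0]], delta_rot=[[0, 0, 0], [0, 0, 0], [0, 0, 0], [0, 0, 0], [0, 0, 0]], claw=[0.25, 0.25, 0.25, 0.25, 0.25])

```text
t: 32.0
eef_pos: [551.0, -17.1, 143.7]
tcp_rot: [3.141, -0.0, 0.302]
ft_force: [1.5, -0.3, 0.2]
opening: 0.754
grip_force: 0.0
```

Request:
arm_command(delta_pos=[[0, 0.1, 0], [0, 0.2, 0], [0, 0.3, 0], [0, 0.3, 0], [0, 0.3, 0]], delta_rot=[[0, 0, 0], [0, 0, 0], [0, 0, 0], [0, 0, 0], [0, 0, 0]], claw=[0.25, 0.25, 0.25, 0.25, 0.25])

```text
t: 32.42
eef_pos: [551.3, 57.1, 143.5]
tcp_rot: [3.141, 0.0, 0.305]
ft_force: [0.1, 0.3, -0.0]
opening: 0.75
grip_force: 0.0
```

```bash
python3 - <<'E'
from h import *
s=read_camera("scene")[:,:,::-1].copy();t=read_camera("top")[:,:,::-1].copy()
cv2.imwrite("pics/q.png",np.hstack([cv2.resize(s[80:400,100:420],(400,400)),cv2.resize(t[110:270,310:470],(400,400))]))
E
```

```text
(no output)
```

View pics/q.png

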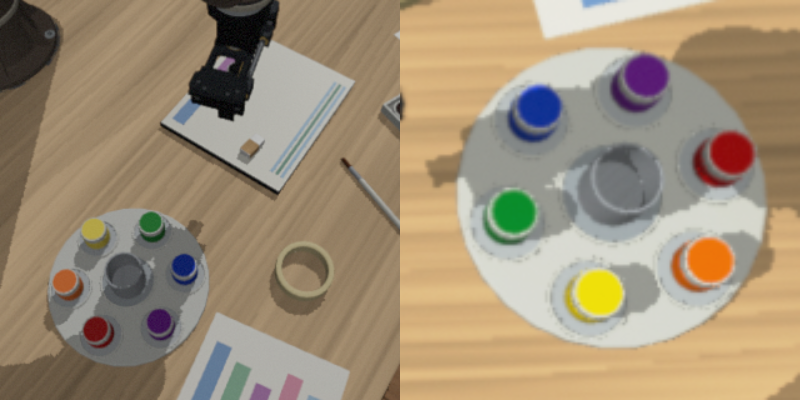

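The picture shows all six pots and the cup upright in their wells, with the gripper clear of everything. I'm handing in.

```bash
python3 -c "
from cell import *
print(job_done())"
```

```text
the job is handed in; nothing more can be done
None
```

The orange, green and violet pots stand upright in their wells, the cup was set in the centre well after all three, and the job was handed in at about 32 s; the gripper hid the untouched black pot in the last picture.

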